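# Level a paving slab on its adjustable pedestal

## Robot

A 7-joint arm with a two-finger parallel gripper is mounted at the origin on the work surface. World frame = base frame: x ahead of the robot, y to its left, z up, the work surface at z = 0. Lengths are in m, angles in rad, forces in N, time in s.
With the tool pointing down it reaches from about 0.425 to 0.875 m from the base axis. Payload 4.7 kg.
Tool frame: the origin (TCP) lies on the centre line of the jaws, within the pads' length; the fingertips stand 14 mm ahead of it and the grasp point (between the pads) lies 5 mm behind it; z points along the fingers, x is the direction in which the jaws open and shut, and the axes are right-handed (so a half turn about z gives the same grasp; the last joint's range is limited). The gripper opens to 87 mm and grips with 3 to 60 N. Pads are 19 mm wide; open, the fingers measure 117 mm over their backs; the gripper's body (75 mm by 190 mm) begins 51 mm behind the grasp point.
Start: joints at [-1.1, 0.321, -0.07, 1.45, 0.023, 1.371, -0.057], TCP at [0.287, 0.583, 0.237] pointing down, gripper open.
Joint ranges: [-2.86, 2.86], [-0.3, 2.09], [-1.38, 1.24], [0.06, 2.45], [-1.56, 4.7], [0.09, 2.05], [-2.69, 2.69]. Speed limits (rad/s): [2.57, 2.57, 3.14, 3.14, 3.14, 3.14, 3.14].

## Interface

Orientations are given as a rotation vector (axis times angle).
In Python, from bench import ctrl gives the robot as it stands.
- The arm moves only by the tool drive_tool, never from a script. Its argument "rows" is a list that holds one entry, the list of rows, each a list of 5 numbers: the shift along the tool's x, y, z scaled (see below), then the turn about the tool's z scaled (see below), then the closure in counts, from 0 (fully open) to 255 (shut). In form: [[[dx, dy, dz, spin, jaw], ...]]. A call has 1 to 20 rows; each row is the pose to reach, as a shift and turn from the pose commanded when the call began, along the tool's axes at that moment, turning the shorter way round; what a row does not reach only later rows make up. The controller multiplies each number of a shift by 300 mm and each number of a turn by pi rad. A row lasts 1/8 s, in which the tool goes at most 62.5 mm and 10.7 degrees, less where a joint would pass 70% of its speed; a pose out of reach is approached as far as the arm can. A call with a number of a shift or a turn outside -1 to 1 is refused whole. A call with a gripper value outside its range is refused whole. The fingers move at their own pace and stop on an object; "grip_force" is the grip in N (left out, the last holds). Time passes only in rows, so rows that repeat a pose let the fingers close. It gives the time, the measured TCP pose, the force and the opening at its end, in the units of the state.
- ctrl.get_state(): the state, without advancing time (a new reading comes with each control period).
- ctrl.get_image(name): name is "scene" or "top"; returns a dict with "img" (420x560x3 uint8, blue, green, red), "camera_matrix" (3x3 intrinsics, pixels), "R" (3x3) and "t" (3): a world point X has camera coordinates R X + t. Camera axes: x right, y down, z forward; pixel columns grow to the right and rows downward; lengths in m; the calibration is good to about 2 mm. A picture is of the moment at which its call begins. There is no depth.
- ctrl.close_job(): hands the job in, once; it reports no verdict.
The state is a dict: "time": time; "joint_positions": joint angles; "qd": joint speeds; "joint_torque": joint torques, N m; "position": TCP position; "tool_rot": TCP orientation; "ft_force": force on the tool from outside, world axes, zero at the start; "torque": the same for the moment, N m; "grip_width": opening from 0.0 (shut) to 1.0 (fully open).
Only numpy, scipy, OpenCV 4.12 (cv2) and the standard library are available. Lean on these libraries where they do the work, as an engineer would, in place of code of your own. Each camera call takes 0.05 s, during which the arm holds its last target.

## Task

One paving slab is sitting low at the end where the T-handled key stands in its adjustable pedestal. Stand the spirit level upright on that slab, lengthwise in line from the key to the paving already laid at the slab's other end, let go of it, and turn the key until the bubble rests between the two lines of the vial. Then press the level down onto the slab with steady hand pressure, about 10 N, and finish while still pressing, the bubble still between the lines; do not move the wooden batten, the mallet or the spare pedestal.

Things in the scene. Friction and masses are not known exactly. Their poses are not given: they have to be found in the camera images.
- slab: the paving slab to level: 300 (its x) x 400 (y) x 20 mm, top about 80 mm above ground. Cannot slide; rests on fixed pedestals at its +y end, on the key's pedestal at mid -y end. Origin: underside, mid-width, 10 mm inside the +y end, where it tilts; covers y -390 to +10 mm, x -150 to +150, top z = 20 mm. z up. Level laid slabs of the same look adjoin it, 4 mm off, at its +y end and +x side
- slab_mid (a point): middle of that slab's top face
- key: steel T-handled key standing in the adjustable pedestal's screw, 12 mm outside the middle of the slab's -y end. Origin: on its axis, z up, 2 mm above the underside of the bar, about 146 mm above ground. Bar 100 mm long (its x), 10 wide, 16 tall; under it an 18 mm collar, 12 mm tall, and a 10 mm rod. It stays where it is turned (friction 0.12 N m). It cannot come out
- key_bar (a point): middle of the key's bar, on the turning axis. Turned counter-clockwise seen from above the key raises the slab's low end, clockwise lowers it: 8 mm a turn, which moves the bubble 4.75 mm per radian. The slab starts 1.2 to 2.6 rad of key too low; the key can go about 6 rad past level
- level: aluminium box spirit level with black end caps, at first standing on the ground: 250 (its x) x 24 (y) x 50 mm tall (z), 0.34 to 0.46 kg, both ends alike. Origin: centre of underside. Midway in the top edge a window 76 mm long, 22 deep, holds the green-yellow vial; the top edge is solid and flat from 38 to 125 mm either side of the middle
- bubble (a joint): where the pale bubble (about 21 mm long) stands in the vial, in m along the level's x axis: 0 is midway between the two black lines (25 mm apart), limits about +-0.019. It runs to the higher end, 1.5 mm for each mrad of slope, and needs about 1.5 s to settle after a movement
- batten: bystander: a pale wooden batten 320 x 45 x 22 mm (x, y, z) lying on the ground; origin at the centre of its underside. It may have changed places with the level
- mallet: bystander: a mallet lying on the laid slab beyond the +y end of the slab to level, black rubber head 85 mm long and 56 mm thick, wooden handle along its x, 270 mm over all
- spare: bystander: a spare black pedestal without a key standing on the ground, 150 mm across its base, 60 mm tall; origin at the centre of its underside

How it is judged:
By the outcome, as a careful person would: the job done as asked, in the order asked, and still so for the second after the job is handed in, while the arm keeps its last pose, push and grip.
It also fails if it takes over 72 s, if anything falls off the work surface, if the arm or the gripper's body presses on something with over 40 N, if the wrist force passes 120 N, or if a joint passes its speed limit or range.

## Working session

There is one attempt and no reset: what is moved stays moved. The work goes in short steps, Python scripts to look and compute and a tool call to move; the robot and the scene stay as the last step left them, time stands still between calls to the robot, and variables do not carry over. Pictures are saved under pics/ and viewed, and the job is handed in when it is done.

Besides the shell and the picture viewer there is one more tool, called after "Emit:" by a JSON object that holds its "method" and its "body". drive_tool: Moves the arm, as the interface text tells. Its arguments: {"type":"object","properties":{"rows":{"type":"array"},"grip_force":{"type":"number"}},"required":["rows"]}

```bash
mkdir -p pics; ls; cat > h.py <<'E'
import numpy as np,cv2,pickle
from bench import ctrl
def snap(tag):
    o={}
    for n in("scene","top"):
        d=ctrl.get_image(n);o[n]=d
        cv2.imwrite(f"pics/{tag}_{n}.png",d["img"])
    pickle.dump(o,open(f"pics/{tag}.pkl","wb"));return o
def ray(d,u,v,z):
    K=np.array(d["camera_matrix"]);R=np.array(d["R"]);t=np.array(d["t"]).ravel()
    c=-R.T@t; r=R.T@np.linalg.solve(K,[u,v,1.]); return c+r*(z-c[2])/r[2]
def proj(d,X):
    K=np.array(d["camera_matrix"]);R=np.array(d["R"]);t=np.array(d["t"]).ravel()
    p=K@(R@np.array(X,float)+t);return p[:2]/p[2]
E
python3 - <<'E'
from h import *
o=snap("a")
for n in o: print(n,o[n]["camera_matrix"],o[n]["R"],o[n]["t"])
print(ctrl.get_state())
E
```

```text
pics
scene [[530.3283397    0.         270.18526414]
 [  0.         530.3283397  221.22580099]
 [  0.           0.           1.        ]] [[-0.04906567  0.99861697  0.01888658]
 [ 0.77074202  0.04988256 -0.63519168]
 [-0.6352553  -0.01660942 -0.77212359]] [ 0.01493442 -0.4023152   1.78120346]
top [[461.92778085   0.         273.84849767]
 [  0.         461.92778085 202.28444558]
 [  0.           0.           1.        ]] [[ 0.02020682 -0.99977694 -0.00614436]
 [-0.99438614 -0.01945866 -0.10400749]
 [ 0.10386473  0.00821153 -0.99455753]] [0.01359172 0.62057045 1.48638299]
{'time': 0.1, 'joint_positions': array([-1.09987271,  0.32173587, -0.07006292,  1.45155818,  0.02260839,
        1.37080184, -0.05689523]), 'qd': array([-0.00048099, -0.00315065,  0.0006568 , -0.00151695, -0.00029915,
       -0.00010723, -0.0004458 ]), 'joint_torque': array([ 4.36910182e-05, -4.92570841e+01, -4.05712584e-01, -3.13395989e+01,
       -6.41956413e-02,  3.96241061e-02,  5.95615393e-05]), 'position': array([0.2865627 , 0.58289364, 0.23557654]), 'tool_rot': array([ 2.66588793e+00,  1.66023171e+00, -2.19355529e-03]), 'ft_force': array([ 0.3393518 , -0.05787214,  0.24484911]), 'torque': array([ 0.03809952, -0.00747584,  0.045654  ]), 'grip_width': 0.9975638255832094}
```

View pics/a_scene.png

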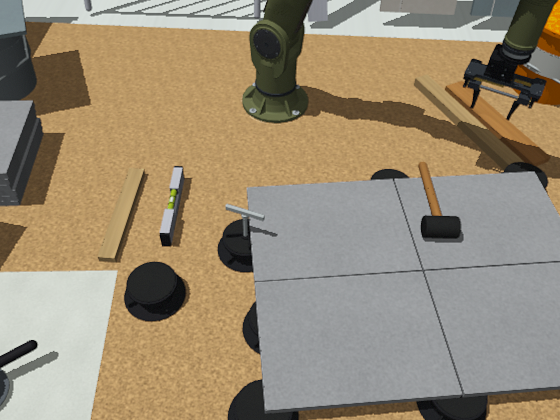

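View pics/a_top.png

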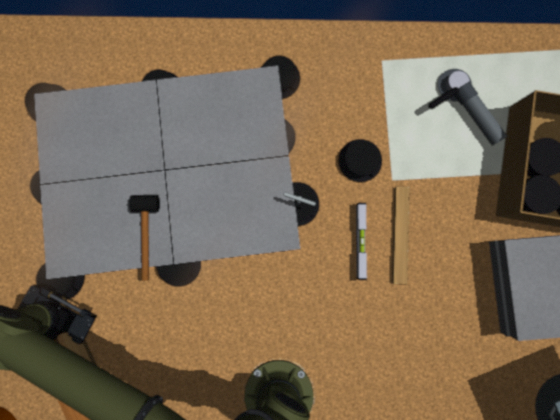

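The level stands at about (172,205) in the scene view and (362,242) in the top view. The batten is beside it at (400,235 top). The key is at (247,220 scene) and (300,200 top). The slab to level is the one at the robot side, with the mallet on the slab beyond it. I'll zoom in to measure.

```bash
python3 - <<'E'
from h import *
o=pickle.load(open("pics/a.pkl","rb"))
def crop(n,x0,y0,w,h,s,f):
    cv2.imwrite(f,cv2.resize(o[n]["img"][y0:y0+h,x0:x0+w],None,fx=s,fy=s,interpolation=cv2.INTER_CUBIC))
crop("top",270,160,110,130,4.5,"pics/a1.png")
crop("scene",140,150,140,120,5,"pics/a2.png")
crop("top",130,140,190,150,4,"pics/a3.png")
E
```

```text
(no output)
```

View pics/a1.png

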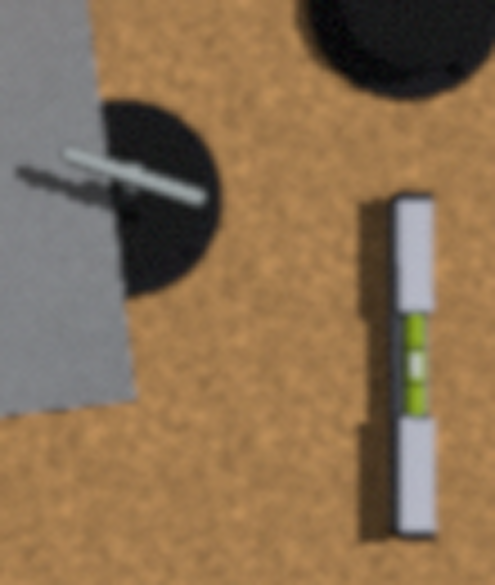

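View pics/a2.png

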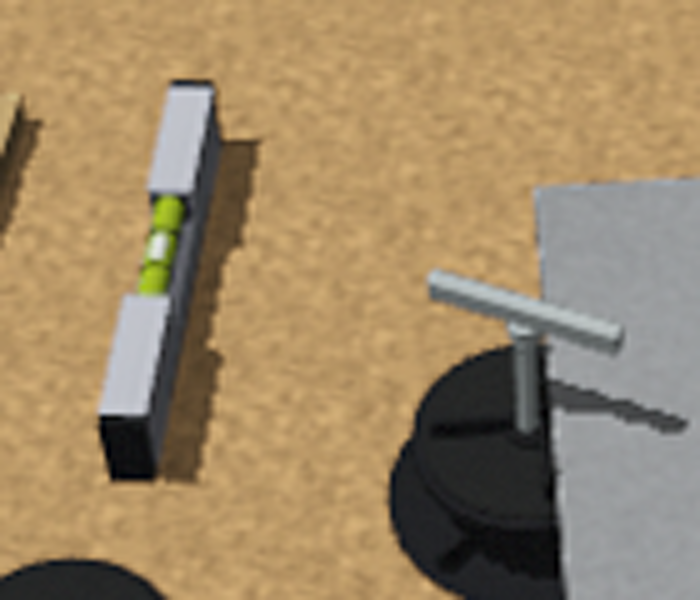

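View pics/a3.png

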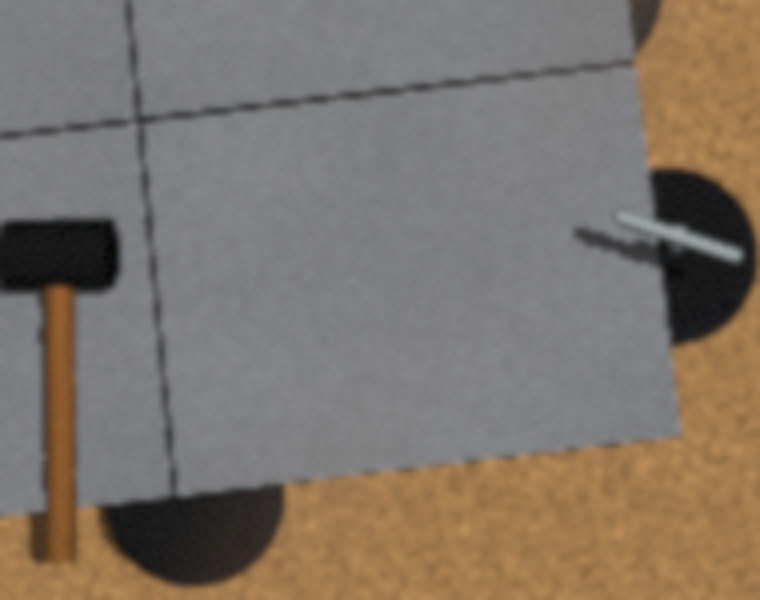

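```bash
python3 - <<'E'
from h import *
o=pickle.load(open("pics/a.pkl","rb"));T=o["top"];S=o["scene"]
def P(d,x0,y0,s,c,z): return ray(d,x0+(c[0]+.5)/s-.5,y0+(c[1]+.5)/s-.5,z)
np.set_printoptions(precision=4,suppress=True)
for c in[(415,195),(416,535),(415,364)]:print("lev top",P(T,270,160,4.5,c,.05))
for c in[(192,83),(125,414),(160,247)]:print("lev sc",P(S,140,150,5,c,.05))
L=[]
for c in[(631,62),(681,434),(175,495),(143,120)]:
    L.append(P(T,130,140,4,c,.08));print("slab",L[-1])
for c in[(619,216),(741,257)]:print("key top",P(T,130,140,4,c,.16))
for c in[(431,275),(621,335)]:print("key sc",P(S,140,150,5,c,.156))
for c in[(538,188)]:print("slab nearR sc",P(S,140,150,5,c,.075))
# scene slab corners full-pixel
for c in[(248,187),(394,179),(425,270),(257,282)]:print("slab sc",ray(S,*c,.078))
print(ctrl.get_state()["grip_width"])
for c in[(362-1,140),(362,160)]:print("spare top",ray(T,*c,.06))
for c in[(144,203),(145,279)]:print("mallet",ray(T,*c,.11))
for c in[(400,190),(400,283)]:print("batten",ray(T,*c,.022))
E
```

```text
lev top [ 0.6218 -0.2597  0.05  ]
lev top [ 0.3794 -0.2606  0.05  ]
lev top [ 0.5003 -0.2598  0.05  ]
lev sc [ 0.3771 -0.2598  0.05  ]
lev sc [ 0.6168 -0.2557  0.05  ]
lev sc [ 0.5022 -0.257   0.05  ]
slab [ 0.7686 -0.0149  0.08  ]
slab [ 0.4716 -0.0594  0.08  ]
slab [0.4159 0.3376 0.08  ]
slab [0.7139 0.3761 0.08  ]
key top [ 0.6337 -0.0063  0.16  ]
key top [ 0.6045 -0.0986  0.16  ]
key sc [ 0.6047 -0.0953  0.156 ]
key sc [ 0.6364 -0.0018  0.156 ]
slab nearR sc [ 0.4686 -0.0553  0.075 ]
slab sc [ 0.4705 -0.0529  0.078 ]
slab sc [0.414  0.3434 0.078 ]
slab sc [0.7118 0.3876 0.078 ]
slab sc [ 0.77   -0.0093  0.078 ]
0.9975638255832094
spare top [ 0.8276 -0.2551  0.06  ]
spare top [ 0.7613 -0.2584  0.06  ]
mallet [0.6019 0.4308 0.11  ]
mallet [0.3675 0.4161 0.11  ]
batten [ 0.6704 -0.3912  0.022 ]
batten [ 0.3659 -0.3887  0.022 ]
```

```bash
cat >> h.py <<'E'
from scipy.spatial.transform import Rotation as Ro
def plan(*wps,start=None):
    s=ctrl.get_state();p=s["position"];Rm=Ro.from_rotvec(s["tool_rot"]).as_matrix()
    yaw=np.degrees(np.arctan2(Rm[1,0],Rm[0,0]))
    print("t",round(s["time"],2),"p",p.round(4),"yaw",round(yaw,2),"down",Rm[:,2].round(3),"F",s["ft_force"].round(2),"grip",round(s["grip_width"],3),"q7",s["joint_positions"][6].round(2))
    for x,y,z,a in wps:
        d=Rm.T@(np.array([x,y,z])-p)/.3
        da=-((a-yaw+180)%360-180)/180
        print("  ",d.round(4),"spin",round(da,4))
E
python3 - <<'E'
from h import *
plan((.45,.36,.24,70),(.49,.08,.24,80),(.5,-.259,.12,90.5))
E
```

```text
t 0.1 p [0.2866 0.5829 0.2356] yaw 63.83 down [-0.001 -0.002 -1.   ] F [ 0.34 -0.06  0.24] grip 0.998 q7 -0.06
   [-0.4265  0.8167 -0.0139] spin -0.0343
   [-1.2053  1.348  -0.0125] spin -0.0899
   [-2.2041  1.8763  0.3892] spin -0.1482
```

Emit:
{"method": "drive_tool", "body": {"rows": [[[-0.9,1.0,0,0,0],[-0.9,1.0,0,0,0],[-0.9,1.0,0,0,0],[-0.9,1.0,0,0,0],[-0.9,1.0,0,0,0],[-0.9,1.0,0,0,0],[-0.9,1.0,0,0,0],[-0.9,1.0,0,0,0]]]}}

```text
time: 1.1
position: [0.4377, 0.2061, 0.2365]
tool_rot: [2.671, 1.654, -0.0]
ft_force: [-0.4, 0.4, -0.2]
grip_width: 0.993
```

```bash
python3 - <<'E'
from h import *
plan((.47,-.06,.24,90.5),(.5,-.259,.12,90.5))
E
```

```text
t 1.1 p [0.4377 0.2061 0.2365] yaw 63.52 down [-0. -0. -1.] F [-0.44  0.37 -0.22] grip 0.993 q7 0.61
   [-0.746   0.492  -0.0117] spin -0.1499
   [-1.2951  0.8773  0.3884] spin -0.1499
```

Emit:
{"method": "drive_tool", "body": {"rows": [[[-1.0,0.7,0,-0.15,0],[-1.0,0.7,0,-0.15,0],[-1.0,0.7,0,-0.15,0],[-1.0,0.7,0,-0.15,0],[-1.0,0.7,0,-0.15,0],[-1.0,0.7,0,-0.15,0],[-1.0,0.7,0,-0.15,0]]]}}

```text
time: 1.98
position: [0.493, -0.157, 0.2366]
tool_rot: [2.212, 2.229, -0.002]
ft_force: [0.5, 0.7, -0.6]
grip_width: 1.0
```

```bash
python3 - <<'E'
from h import *
plan((.5,-.259,.1,90.5),(.5,-.259,.02,90.5))
E
```

```text
t 1.98 p [ 0.493  -0.157   0.2366] yaw 90.45 down [ 0.    -0.002 -1.   ] F [ 0.54  0.74 -0.57] grip 1.0 q7 1.85
   [-0.3393  0.0207  0.4561] spin -0.0003
   [-0.3388  0.0206  0.7227] spin -0.0003
```

Emit:
{"method": "drive_tool", "body": {"rows": [[[-0.34,0.02,0.2,0,0],[-0.34,0.02,0.4,0,0],[-0.34,0.02,0.45,0,0],[-0.34,0.02,0.55,0,0],[-0.34,0.02,0.65,0,0],[-0.34,0.02,0.72,0,0],[-0.34,0.02,0.72,0,0]]]}}

```text
time: 2.85
position: [0.5, -0.253, 0.0189]
tool_rot: [-2.201, -2.237, 0.002]
ft_force: [0.3, -0.1, 0.4]
grip_width: 0.999
```

```bash
python3 - <<'E'
from h import *
plan((.5,-.259,.02,90.5))
o=snap("b")
i=np.hstack([cv2.resize(o["scene"]["img"][100:260,100:260],None,fx=2.4,fy=2.4),cv2.resize(o["top"]["img"][160:320,290:450],None,fx=2.4,fy=2.4)])
cv2.imwrite("pics/b.png",i)
E
```

```text
t 2.85 p [ 0.5    -0.253   0.0189] yaw 90.93 down [-0.003  0.002 -1.   ] F [ 0.28 -0.07  0.42] grip 0.999 q7 2.26
   [-0.0199 -0.0002 -0.0037] spin 0.0024
```

View pics/b.png

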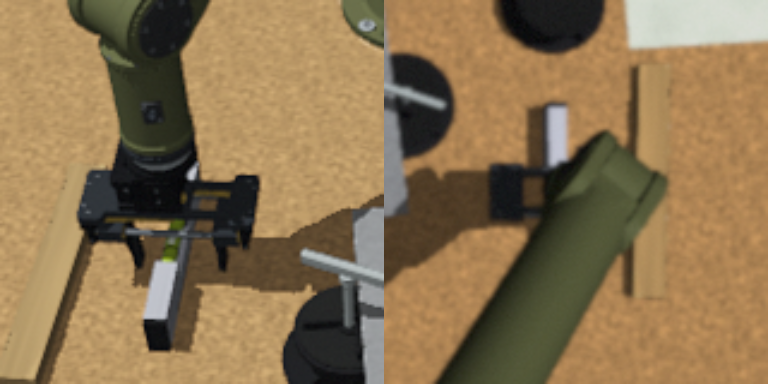

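The fingers straddle the level at mid-length, with the level at about (165,280) between the two fingers in the left crop, so I'll close.

Emit:
{"method": "drive_tool", "body": {"rows": [[[-0.02,0,0,0,0],[-0.02,0,0,0,180],[-0.02,0,0,0,255],[-0.02,0,0,0,255],[-0.02,0,0,0,255],[-0.02,0,0,0,255],[-0.02,0,0,0,255],[-0.02,0,0,0,255],[-0.02,0,-0.05,0,255],[-0.02,0,-0.15,0,255],[-0.02,0,-0.3,0,255],[-0.02,0,-0.45,0,255],[-0.02,0,-0.6,0,255],[-0.02,0,-0.7,0,255],[-0.02,0,-0.7,0,255]]], "grip_force": 30}}

```text
time: 4.82
position: [0.5015, -0.2621, 0.2331]
tool_rot: [2.203, 2.234, 0.004]
ft_force: [0.2, -0.7, -3.9]
grip_width: 0.28
```

```bash
python3 - <<'E'
from h import *
plan((.55,-.05,.235,40),(.590,.179,.235,7.9))
E
```

```text
t 4.83 p [ 0.5015 -0.2621  0.2331] yaw 90.8 down [ 0.005 -0.001 -1.   ] F [ 0.24 -0.7  -3.89] grip 0.28 q7 2.12
   [ 0.7045  0.1716 -0.0064] spin 0.2822
   [ 1.4659  0.3156 -0.0067] spin 0.4606
```

Emit:
{"method": "drive_tool", "body": {"rows": [[[0.08,0.02,0,0.04,255],[0.2,0.05,0,0.09,255],[0.34,0.08,0,0.14,255],[0.48,0.11,0,0.19,255],[0.62,0.14,0,0.24,255],[0.76,0.17,0,0.29,255],[0.88,0.2,0,0.34,255],[0.96,0.22,0,0.39,255],[1.0,0.22,0,0.43,255],[1.0,0.22,0,0.46,255],[1.0,0.22,0,0.46,255]]]}}

```text
time: 6.2
position: [0.5611, 0.0397, 0.2285]
tool_rot: [3.133, 0.222, -0.005]
ft_force: [-0.6, -0.7, -5.2]
grip_width: 0.269
```

```bash
python3 - <<'E'
from h import *
plan((.590,.179,.15,7.9))
E
```

```text
t 6.2 p [0.5611 0.0397 0.2285] yaw 8.09 down [-0.003 -0.001 -1.   ] F [-0.65 -0.67 -5.2 ] grip 0.269 q7 0.11
   [ 0.1617 -0.4463  0.261 ] spin 0.0011
```

Emit:
{"method": "drive_tool", "body": {"rows": [[[0.03,-0.08,0,0,255],[0.08,-0.2,0,0,255],[0.12,-0.33,0.03,0,255],[0.16,-0.42,0.1,0,255],[0.16,-0.445,0.2,0,255],[0.16,-0.445,0.28,0,255],[0.16,-0.445,0.34,0,255],[0.16,-0.445,0.36,0,255],[0.16,-0.445,0.36,0,255],[0.16,-0.445,0.36,0,255]]]}}

```text
time: 7.45
position: [0.592, 0.1789, 0.1237]
tool_rot: [-3.133, -0.22, -0.003]
ft_force: [-0.3, -0.1, -3.6]
grip_width: 0.27
```

```bash
python3 - <<'E'
from h import *
plan((.590,.179,.1,7.9))
o=snap("c")
i=np.hstack([cv2.resize(o["scene"]["img"][150:310,230:450],None,fx=1.8,fy=1.8),cv2.resize(o["top"]["img"][130:290,130:330],None,fx=1.8,fy=1.8)])
cv2.imwrite("pics/c.png",i)
E
```

```text
t 7.45 p [0.592  0.1789 0.1237] yaw 8.02 down [ 0.002  0.001 -1.   ] F [-0.32 -0.09 -3.63] grip 0.27 q7 -0.04
   [-0.0066 -0.0012  0.0791] spin 0.0007
```

View pics/c.png

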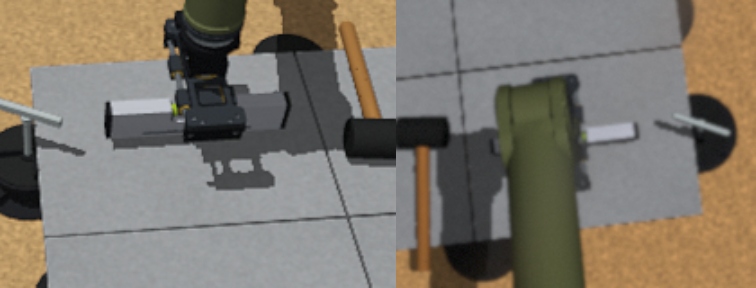

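The level hangs upright and in line, key side at left and mallet side at right, about 25 mm above the slab. I'll lower it gently.

Emit:
{"method": "drive_tool", "body": {"rows": [[[0,0,0.03,0,255],[0,0,0.05,0,255],[0,0,0.06,0,255],[0,0,0.067,0,255],[0,0,0.072,0,255],[0,0,0.076,0,255],[0,0,0.076,0,255]]]}}

```text
time: 8.43
position: [0.5913, 0.1788, 0.1001]
tool_rot: [-3.134, -0.22, -0.001]
ft_force: [-0.5, -0.4, -2.3]
grip_width: 0.274
```

Emit:
{"method": "drive_tool", "body": {"rows": [[[0,0,0.004,0,255],[0,0,0.007,0,255],[0,0,0.007,0,255]]]}}

```text
time: 8.8
position: [0.5914, 0.1787, 0.0995]
tool_rot: [-3.133, -0.22, -0.001]
ft_force: [-3.6, -0.9, 8.4]
grip_width: 0.277
```

Emit:
{"method": "drive_tool", "body": {"rows": [[[0,0,-0.004,0,255],[0,0,-0.004,0,180],[0,0,-0.004,0,160],[0,0,-0.004,0,100],[0,0,-0.004,0,0],[0,0,-0.004,0,0],[0,0,-0.1,0,0],[0,0,-0.25,0,0],[0,0,-0.45,0,0],[0,0,-0.45,0,0]]]}}

```text
time: 10.05
position: [0.5942, 0.1792, 0.2385]
tool_rot: [-3.13, -0.219, -0.015]
ft_force: [0.0, -0.6, 0.2]
grip_width: 0.983
```

```bash
python3 - <<'E'
from h import *
plan((.620,-.049,.235,-17.7),(.620,-.049,.15,-17.7))
E
```

```text
t 10.05 p [0.5942 0.1792 0.2385] yaw 8.01 down [ 0.009  0.004 -1.   ] F [ 0.03 -0.61  0.25] grip 0.983 q7 -0.08
   [-0.021   0.7652  0.0093] spin 0.1428
   [-0.0238  0.766   0.2926] spin 0.1428
```

Emit:
{"method": "drive_tool", "body": {"rows": [[[-0.02,0.2,0,0.05,0],[-0.02,0.4,0,0.1,0],[-0.02,0.6,0,0.14,0],[-0.02,0.76,0,0.14,0],[-0.02,0.76,0,0.14,0],[-0.02,0.76,0,0.14,0]]]}}

```text
time: 10.8
position: [0.6168, -0.047, 0.2318]
tool_rot: [-3.106, 0.468, 0.002]
ft_force: [-0.5, 1.0, -0.3]
grip_width: 1.002
```

```bash
python3 - <<'E'
from h import *
plan((.620,-.049,.15,-17.7))
o=snap("d")
def c(n,x0,y0,w,h,s): return cv2.resize(o[n]["img"][y0:y0+h,x0:x0+w],None,fx=s,fy=s,interpolation=cv2.INTER_CUBIC)
cv2.imwrite("pics/d1.png",c("scene",200,150,230,130,3.4))
cv2.imwrite("pics/d2.png",c("top",140,150,200,130,4))
E
```

```text
t 10.8 p [ 0.6168 -0.047   0.2318] yaw -17.15 down [-0.001  0.001 -1.   ] F [-0.54  1.03 -0.3 ] grip 1.002 q7 -0.1
   [0.0127 0.0035 0.2726] spin 0.003
```

View pics/d1.png

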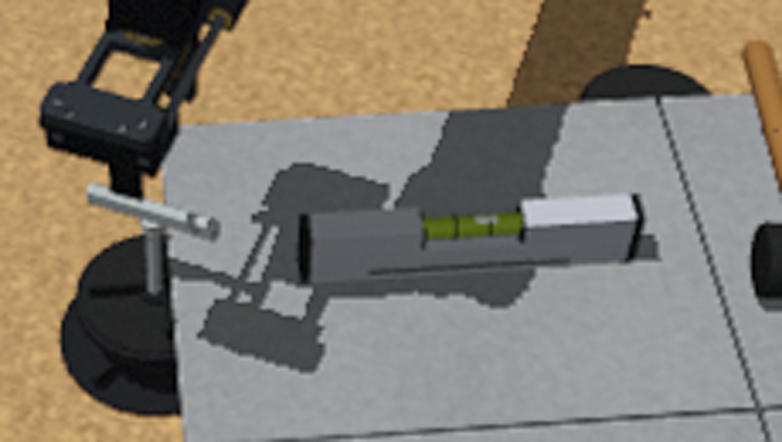

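View pics/d2.png

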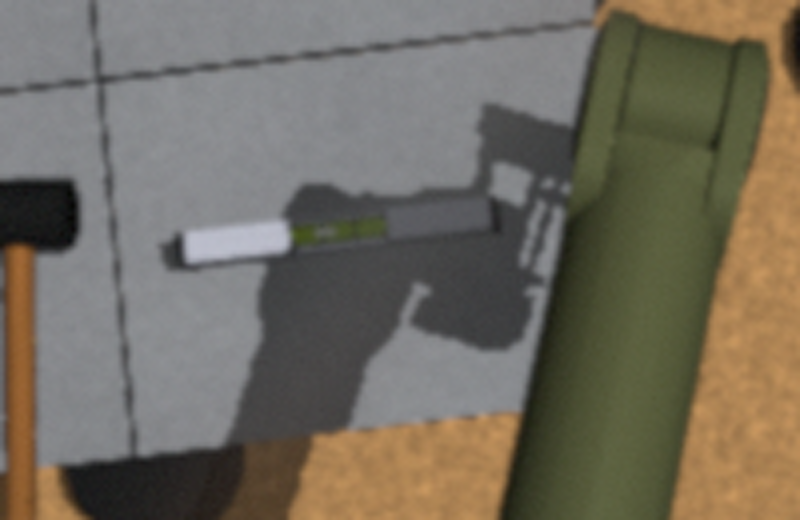

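The level stands by itself on the slab, in line with the key. The bubble is shadowed at about (485,222) in the scene crop, towards the high (mallet) end. Next I'll grasp the bar, with the fingertips kept above the collar.

Emit:
{"method": "drive_tool", "body": {"rows": [[[0.01,0.005,0.1,0.003,0],[0.01,0.005,0.18,0.003,0],[0.01,0.005,0.22,0.003,0],[0.01,0.005,0.236,0.003,0],[0.01,0.005,0.236,0.003,0]]]}}

```text
time: 11.52
position: [0.6198, -0.0497, 0.1623]
tool_rot: [-3.104, 0.483, -0.001]
ft_force: [0.1, 0.0, -0.0]
grip_width: 1.003
```

```bash
python3 - <<'E'
from h import *
plan((.620,-.049,.161,-17.7))
o=snap("e")
def c(n,x0,y0,w,h,s): return cv2.resize(o[n]["img"][y0:y0+h,x0:x0+w],None,fx=s,fy=s,interpolation=cv2.INTER_CUBIC)
cv2.imwrite("pics/e1.png",c("scene",190,150,150,110,5))
E
```

```text
t 11.53 p [ 0.6198 -0.0497  0.1623] yaw -17.68 down [ 0.001  0.    -1.   ] F [ 0.1   0.01 -0.01] grip 1.003 q7 -0.07
   [-0.     -0.0026  0.0042] spin 0.0001
```

View pics/e1.png

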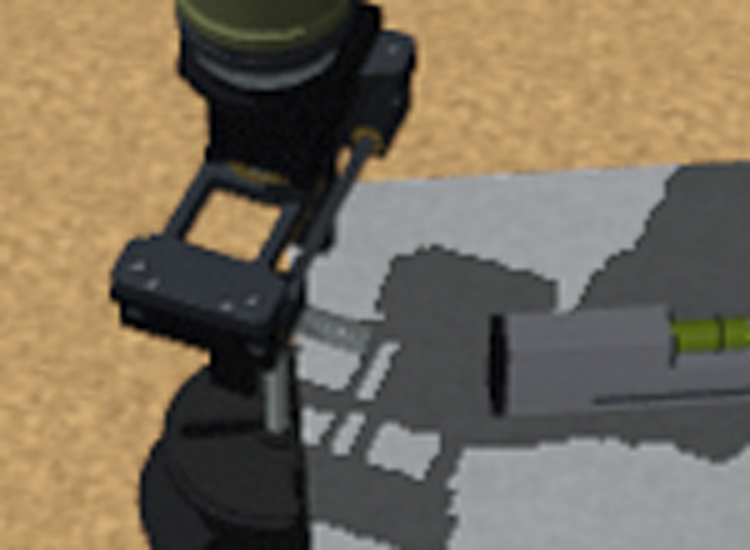

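The fingers are around the bar: it shows at (330,330) below the gripper, with the collar rod at (275,400) under it. Closing on it.

Emit:
{"method": "drive_tool", "body": {"rows": [[[0,0,0,0,180],[0,0,0,0,255],[0,0,0,0,255],[0,0,0,0,255],[0,0,0,0,255],[0,0,0,0,255],[0,0,0,0,255]]], "grip_force": 40}}

```text
time: 12.5
position: [0.6195, -0.0502, 0.1618]
tool_rot: [-3.104, 0.484, -0.0]
ft_force: [0.5, 0.5, 0.5]
grip_width: 0.286
```

```bash
python3 - <<'E'
from h import *
plan((.620,-.049,.161,-17.7))
o=snap("f")
def c(n,x0,y0,w,h,s): return cv2.resize(o[n]["img"][y0:y0+h,x0:x0+w],None,fx=s,fy=s,interpolation=cv2.INTER_CUBIC)
a=c("scene",318,203,40,24,18);b=c("top",205,195,40,24,18)
cv2.imwrite("pics/f1.png",np.clip(1.6*np.hstack([a[:, :720]]).astype(float),0,255).astype(np.uint8))
cv2.imwrite("pics/f2.png",np.clip(1.6*b.astype(float),0,255).astype(np.uint8))
E
```

```text
t 12.5 p [ 0.6195 -0.0502  0.1618] yaw -17.71 down [ 0.  0. -1.] F [0.5  0.55 0.5 ] grip 0.286 q7 -0.07
   [ 0.0005 -0.0042  0.0028] spin -0.0001
```

View pics/f1.png

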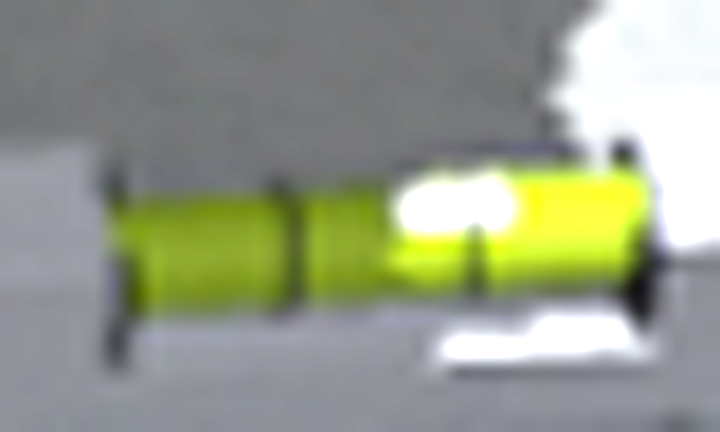

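View pics/f2.png

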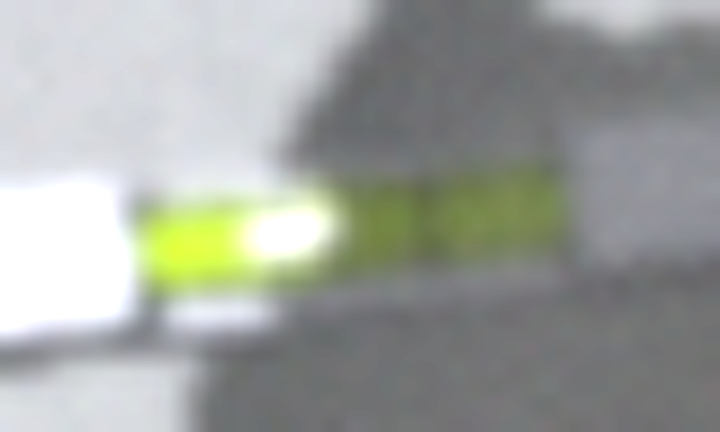

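Emit:
{"method": "drive_tool", "body": {"rows": [[[0,0,0,0,255],[0,0,0,0,255],[0,0,0,0,255]]]}}

```text
time: 12.98
position: [0.6192, -0.0501, 0.1619]
tool_rot: [-3.104, 0.484, 0.001]
ft_force: [-2.2, 1.4, 0.9]
grip_width: 0.109
```

Emit:
{"method": "drive_tool", "body": {"rows": [[[0,0,0,0,255],[0,0,0,-0.03,255],[0,0,0,-0.08,255],[0,0,0,-0.13,255],[0,0,0,-0.18,255],[0,0,0,-0.23,255],[0,0,0,-0.28,255],[0,0,0,-0.33,255],[0,0,0,-0.38,255],[0,0,0,-0.43,255],[0,0,0,-0.48,255],[0,0,0,-0.53,255],[0,0,0,-0.55,255],[0,0,0,-0.55,255]]]}}

```text
time: 14.72
position: [0.62, -0.0496, 0.1639]
tool_rot: [-2.383, -2.047, -0.004]
ft_force: [-4.6, 1.8, 9.6]
grip_width: 0.111
```

Emit:
{"method": "drive_tool", "body": {"rows": [[[0,0,0,0,255],[0,0,0,0,255],[0,0,0,0,255],[0,0,0,0,255],[0,0,0,0,255],[0,0,0,0,255],[0,0,0,0,255],[0,0,0,0,255],[0,0,0,0,255],[0,0,0,0,255],[0,0,0,0,255],[0,0,0,0,255],[0,0,0,0,255]]]}}

```text
time: 16.35
position: [0.62, -0.0496, 0.1639]
tool_rot: [2.384, 2.046, 0.004]
ft_force: [-4.7, 1.7, 9.3]
grip_width: 0.114
```

```bash
cat >> h.py <<'E'
def zoom(o,n,x0,y0,w,h,s,f,g=1.):
    i=cv2.resize(o[n]["img"][y0:y0+h,x0:x0+w],None,fx=s,fy=s,interpolation=cv2.INTER_CUBIC)
    cv2.imwrite(f,np.clip(g*i.astype(float),0,255).astype(np.uint8))
E
python3 - <<'E'
from h import *
plan((.620,-.049,.161,-17.7))
o=snap("g")
zoom(o,"scene",190,140,200,130,4,"pics/g0.png")
zoom(o,"scene",318,203,40,24,18,"pics/g1.png",1.2)
zoom(o,"top",205,195,40,24,18,"pics/g2.png",1.2)
E
```

```text
t 16.35 p [ 0.62   -0.0496  0.1639] yaw 81.29 down [ 0.002  0.001 -1.   ] F [-4.68  1.69  9.25] grip 0.114 q7 1.57
   [ 0.0019 -0.0003  0.0097] spin 0.5499
```

View pics/g0.png

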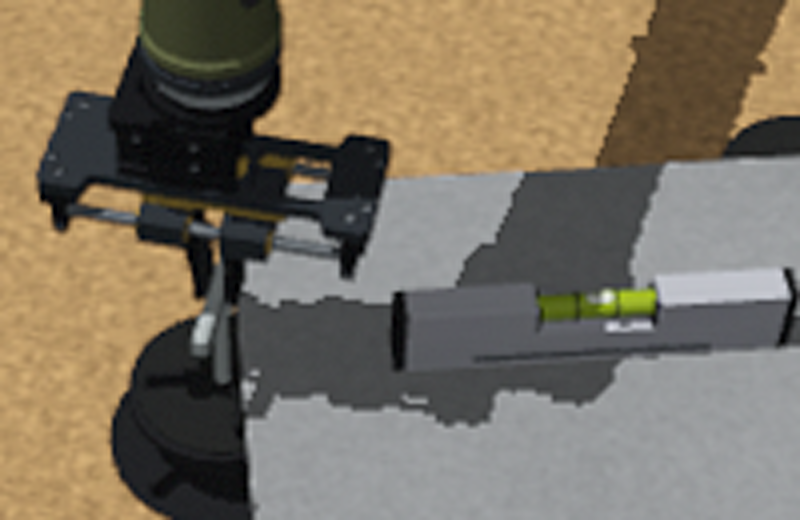

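View pics/g1.png

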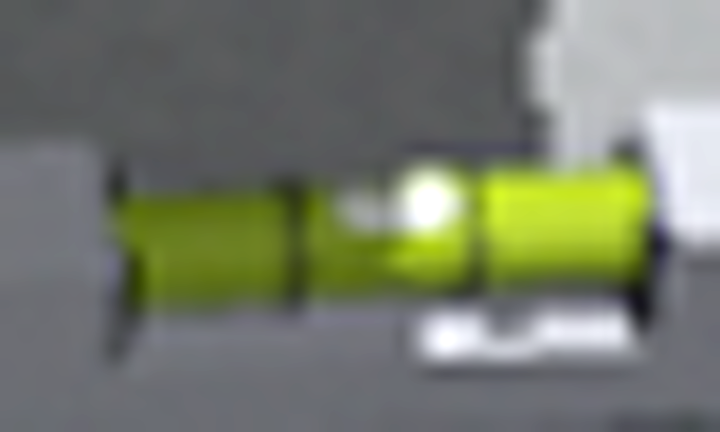

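View pics/g2.png

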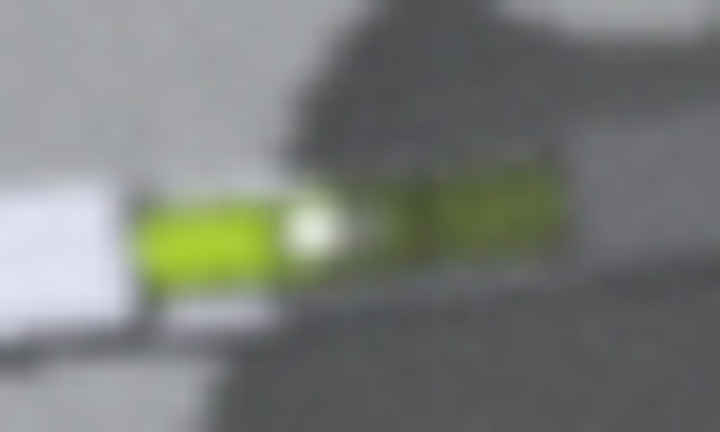

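The bubble now lies nearly between the lines. Its ends are at about 333 and 460 in the zoomed scene crop and the lines at 295 and 475, so it is roughly 1.6 mm off towards the far end. I'll turn about 0.33 rad more, rising with the screw.

Emit:
{"method": "drive_tool", "body": {"rows": [[[0,0,-0.004,-0.03,255],[0,0,-0.008,-0.07,255],[0,0,-0.009,-0.1,255],[0,0,-0.009,-0.105,255],[0,0,-0.009,-0.105,255],[0,0,-0.009,-0.105,240],[0,0,-0.009,-0.105,220],[0,0,-0.009,-0.105,150],[0,0,-0.009,-0.105,0],[0,0,-0.009,-0.105,0],[0,0,-0.009,-0.105,0],[0,0,-0.1,-0.105,0],[0,0,-0.25,-0.105,0],[0,0,-0.3,-0.105,0]]]}}

```text
time: 18.2
position: [0.6208, -0.0506, 0.2551]
tool_rot: [2.013, 2.407, 0.005]
ft_force: [0.4, -0.9, -0.1]
grip_width: 0.848
```

```bash
python3 - <<'E'
from h import *
plan((.55,-.1,.25,82),(.5,-.1,.25,82))
E
```

```text
t 18.2 p [ 0.6208 -0.0506  0.2551] yaw 100.18 down [ 0.005 -0.    -1.   ] F [ 0.37 -0.86 -0.06] grip 0.848 q7 1.87
   [-0.1204 -0.2614  0.0157] spin 0.101
   [-0.091  -0.4255  0.0149] spin 0.101
```

Emit:
{"method": "drive_tool", "body": {"rows": [[[-0.2,0,0,0,0],[-0.4,0,0,0,0],[-0.5,0,0,0,0],[-0.5,0,0,0,0],[-0.5,0,0,0,0],[-0.5,0,0,0,0],[-0.5,0,0,0,0],[-0.5,0,0,0,0],[-0.5,0,0,0,0]]]}}

```text
time: 19.32
position: [0.6461, -0.1975, 0.252]
tool_rot: [2.015, 2.41, 0.0]
ft_force: [-0.9, -0.4, -0.1]
grip_width: 0.996
```

```bash
python3 - <<'E'
from h import *
plan((.55,-.1,.25,82),(.5,-.1,.25,82))
o=snap("i")
zoom(o,"scene",190,140,200,130,4,"pics/i0.png")
zoom(o,"scene",318,203,40,24,18,"pics/i1.png",1.)
zoom(o,"top",205,195,40,24,18,"pics/i2.png",1.)
E
```

```text
t 19.32 p [ 0.6461 -0.1975  0.252 ] yaw 100.21 down [ 0.  0. -1.] F [-0.86 -0.35 -0.06] grip 0.996 q7 2.13
   [ 0.3766 -0.2575  0.0065] spin 0.1012
   [ 0.4062 -0.4215  0.0065] spin 0.1012
```

View pics/i0.png

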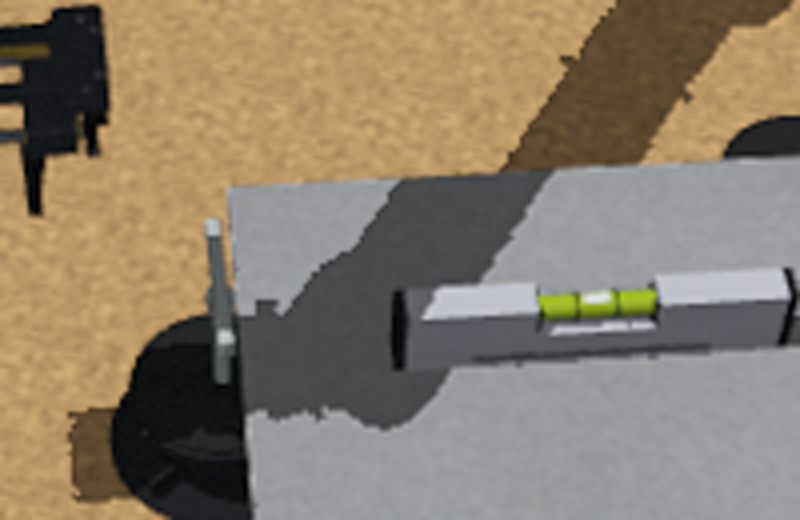

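View pics/i1.png

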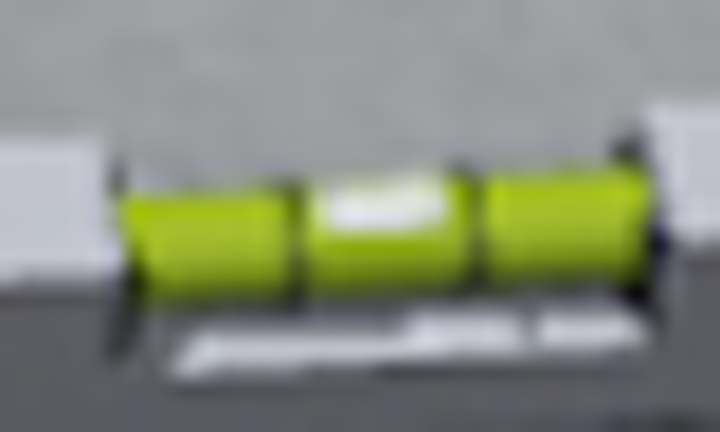

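View pics/i2.png

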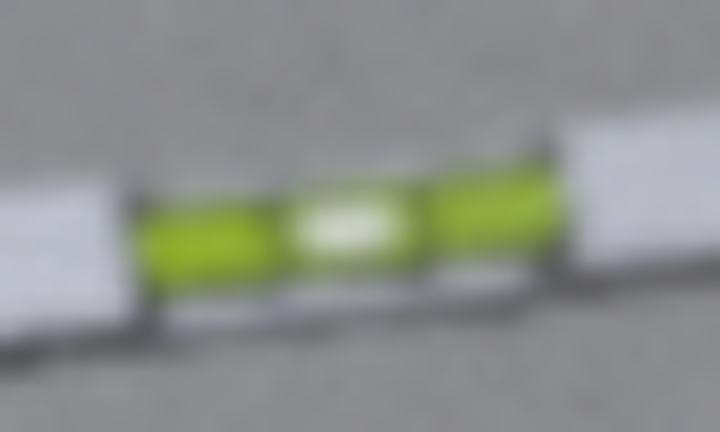

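The bubble is centred with nothing touching the level. In the scene crop it spans 318–447 between lines at 295 and 473; in the top crop it spans 292–405 between lines at about 277 and 425. Now for the pressing, with closed fingers on the solid top edge.

Emit:
{"method": "drive_tool", "body": {"rows": [[[0.15,0,0,0,100],[0.3,0,0,0,200],[0.5,0,0,0,255],[0.7,0,0,0,255],[0.9,0,0,0,255],[1.0,0,0,0.01,255],[1.0,0,0,0.013,255],[1.0,0,0,0.013,255]]], "grip_force": 20}}

```text
time: 20.42
position: [0.5932, 0.0958, 0.252]
tool_rot: [2.065, 2.366, -0.001]
ft_force: [0.4, 0.2, -0.2]
grip_width: 0.175
```

```bash
python3 - <<'E'
from h import *
plan((.5803,.258,.17,97.9))
o=pickle.load(open("pics/i.pkl","rb"));S=o["scene"]
zoom(o,"scene",280,190,120,60,6.6,"pics/i3.png")
for s in(-.125,-.038,.038,.125,.08):
    X=np.array([.5914,.1788,.131])+s*np.array([-.1392,.9903,0]);print(s,(proj(S,X)-[280,190])*6.6)
E
```

```text
t 20.43 p [0.5932 0.0958 0.252 ] yaw 97.77 down [ 0.    -0.001 -1.   ] F [ 0.39  0.23 -0.19] grip 0.175 q7 1.56
   [0.5417 0.0303 0.2727] spin -0.0007
-0.125 [ 50.25339199 169.38398021]
-0.038 [283.18816627 155.98705593]
0.038 [484.84077998 144.38928223]
0.125 [713.6131357  131.23175375]
0.08 [595.55627649 138.0216322 ]
```

View pics/i3.png

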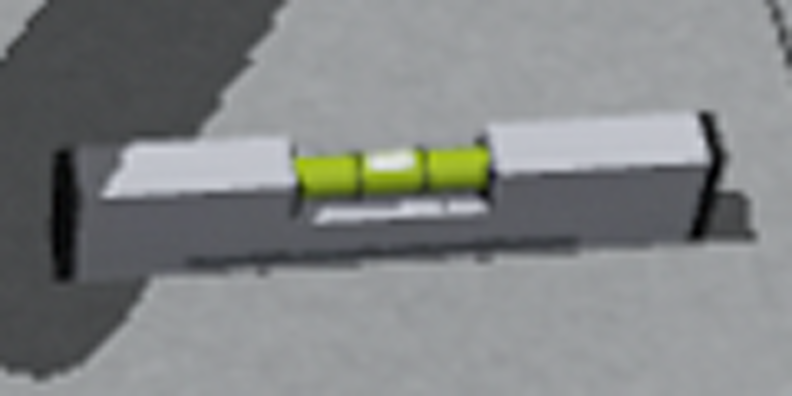

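Emit:
{"method": "drive_tool", "body": {"rows": [[[0.15,0.01,0.03,0,255],[0.32,0.02,0.08,0,255],[0.46,0.03,0.15,0,255],[0.54,0.03,0.22,0,255],[0.54,0.03,0.27,0,255],[0.54,0.03,0.3,0,255],[0.54,0.03,0.32,0,255],[0.54,0.03,0.33,0,255],[0.54,0.03,0.33,0,255]]]}}

```text
time: 21.55
position: [0.5801, 0.2587, 0.1532]
tool_rot: [2.065, 2.367, 0.001]
ft_force: [-0.2, 0.1, -0.2]
grip_width: 0.007
```

```bash
python3 - <<'E'
from h import *
plan((.5803,.258,.145,97.9))
o=snap("j")
zoom(o,"scene",280,130,120,120,5,"pics/j.png")
E
```

```text
t 21.55 p [0.5801 0.2587 0.1532] yaw 97.81 down [ 0.001  0.    -1.   ] F [-0.19  0.09 -0.25] grip 0.007 q7 1.31
   [-0.0025  0.0005  0.0275] spin -0.0005
```

View pics/j.png

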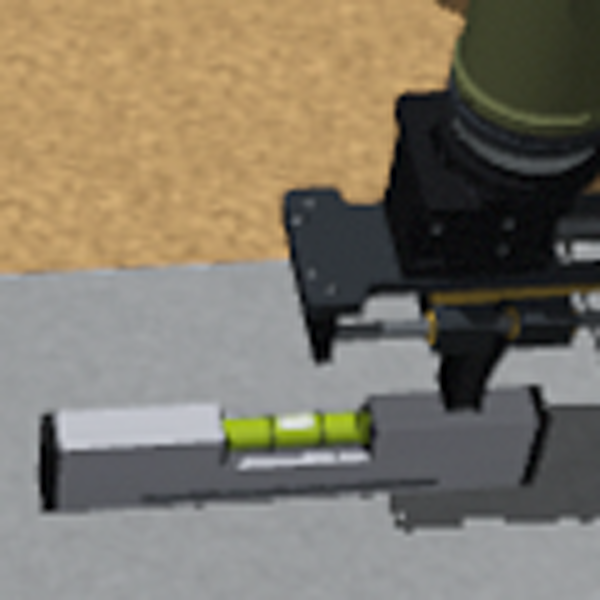

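The fingertips at (465,400) are just above the level's solid top, and the vial is in clear view with the bubble centred at (295,422). I'll press slowly.

Emit:
{"method": "drive_tool", "body": {"rows": [[[0,0,0.01,0,255],[0,0,0.018,0,255],[0,0,0.022,0,255],[0,0,0.025,0,255],[0,0,0.025,0,255]]]}}

```text
time: 22.28
position: [0.5797, 0.2592, 0.1453]
tool_rot: [-2.064, -2.368, 0.0]
ft_force: [-0.9, -0.7, -0.0]
grip_width: 0.008
```

Emit:
{"method": "drive_tool", "body": {"rows": [[[0,0,0.002,0,255],[0,0,0.004,0,255],[0,0,0.004,0,255],[0,0,0.004,0,255]]]}}

```text
time: 22.78
position: [0.5798, 0.2593, 0.1445]
tool_rot: [2.064, 2.368, 0.001]
ft_force: [0.1, -0.9, 2.8]
grip_width: 0.004
```

Emit:
{"method": "drive_tool", "body": {"rows": [[[0,0,0.001,0,255],[0,0,0.002,0,255],[0,0,0.002,0,255],[0,0,0.002,0,255]]]}}

```text
time: 23.28
position: [0.5799, 0.2592, 0.1445]
tool_rot: [2.064, 2.368, 0.001]
ft_force: [-1.9, -0.9, 5.6]
grip_width: 0.001
```

Emit:
{"method": "drive_tool", "body": {"rows": [[[0,0,0.001,0,255],[0,0,0.002,0,255],[0,0,0.003,0,255],[0,0,0.003,0,255],[0,0,0.003,0,255],[0,0,0.003,0,255],[0,0,0.003,0,255],[0,0,0.003,0,255],[0,0,0.003,0,255],[0,0,0.003,0,255],[0,0,0.003,0,255],[0,0,0.003,0,255],[0,0,0.003,0,255],[0,0,0.003,0,255],[0,0,0.003,0,255]]]}}

```text
time: 25.15
position: [0.58, 0.2592, 0.1445]
tool_rot: [2.064, 2.368, 0.002]
ft_force: [-3.5, -2.2, 9.9]
grip_width: 0.004
```

```bash
python3 - <<'E'
from h import *
o=snap("k")
F=[]
for _ in range(4):
    F.append(ctrl.get_state()["ft_force"]);ctrl.get_image("scene")
print(np.round(F,2))
plan()
zoom(o,"scene",280,150,120,100,5,"pics/k.png")
zoom(o,"scene",318,203,40,24,18,"pics/k1.png",1.)
cv2.imwrite("pics/k2.png",o["scene"]["img"])
E
```

```text
[[-2.72 -1.72  9.88]
 [-2.87 -1.74  9.57]
 [-3.86 -1.07  9.7 ]
 [-3.14 -1.52 10.07]]
t 25.45 p [0.58   0.2592 0.1445] yaw 97.84 down [ 0.001  0.001 -1.   ] F [-3.11 -1.16  8.88] grip 0.004 q7 1.31
```

View pics/k2.png

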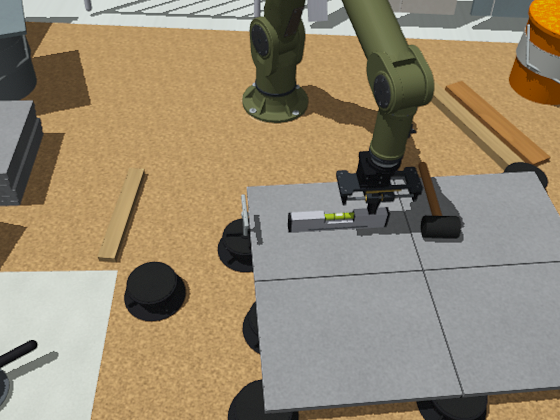

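View pics/k1.png

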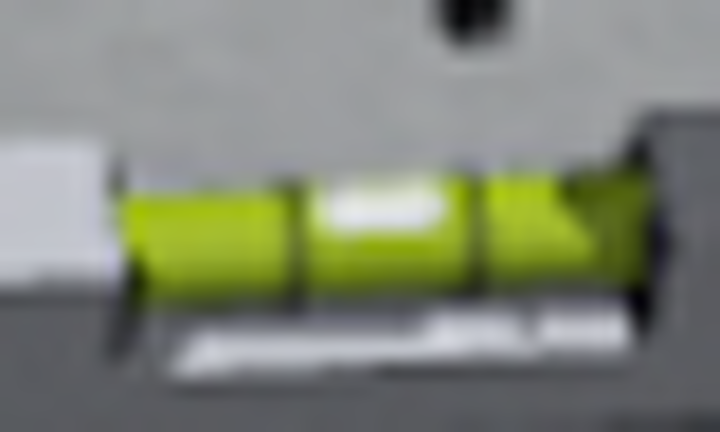

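View pics/k.png

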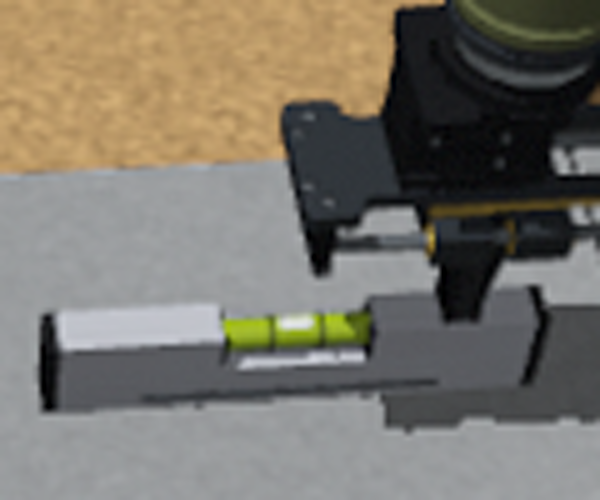

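While pressed at about 9.7 N, the bubble spans 318–447 between lines at 295 and 473. The batten, mallet and spare pedestal look unmoved, so I'm handing in.

```bash
python3 - <<'E'
from h import *
print(ctrl.close_job())
E
```

```text
the job is handed in; nothing more can be done
None
```

The slab is levelled and the job was handed in at about 25.5 s, with the arm still pressing on the level. No check failed.

**What I did:** I stood the level upright on the slab, in line from the key to the laid paving, and let go of it. I then turned the key about 118° (roughly 2.05 rad) counter-clockwise, released it and let the bubble settle. Last, I pressed on the solid top edge of the level with closed fingertips.

**Last checks:**
- **Bubble before pressing:** both cameras showed it centred between the lines, to within about 0.5 mm.
- **Bubble while pressed:** it stayed centred, about 3 mm clear of the line at each end. I read this from the scene view only.
- **Push:** the downward force was 9.6–10.1 N over four readings, with a last reading of 8.9 N. There was also a sideways force of about 3 N.
- **Other objects:** the batten, mallet and spare pedestal look unmoved compared with the first scene image.

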